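Snug the adjustable wrench on the roller stand's nut and tighten it

TASK

The hold-down nut of the dough-roller stand is loose, and the adjustable wrench already lies flat around it with its jaws slack. Reach in under the guard bar and roll the wrench's worm with a fingertip (top of the worm towards the jaws closes them) until the jaws just nip the nut, then swing the wrench by its handle to tighten the nut about a twelfth of a turn (30 degrees), clockwise seen from above, and leave the wrench lying flat on the nut with its jaws still snug. Do not push the jaw or the nut with the gripper, do not knock the guard bar, and leave everything else where it is.

Things in the scene. Friction and masses are not known exactly. Their poses are not given: they have to be found in the camera images.
- stand: Roller stand fixed to the bench: steel base plate 205 x 260, 12 thick. Origin on the bench under the nut's axis, x away from the robot, y left. Plate from x = -105 to +100; nearer the robot the wrench handle hangs over bare bench. White cheeks 12 thick, 160 high, at y = +-118 (x -10 to +60 and lower to +100); white roller 34 across at x = +80, top 53 high.
- guard_bar: Fixed round steel bar 16 across along the stand's y, between the cheeks; origin mid-bar on its axis, 140 above the bench, 12 past the worm's axis. A gripper held upright over the worm hits it: lean the tool back towards the wrench handle, 30 to 45 degrees from vertical, pointing forward and down.
- hex_nut: Dark steel hexagon nut, 30 across flats, 35 across corners, 16 high, on the base plate (12 to 28 above the bench), stud end 7 higher. Origin at its underside on the vertical axis. At the start two flats are parallel to the stand's x.
- nut_centre (a point): Centre of the nut, on its axis, 8 above the base plate.
- nut_turn (a joint): Turn of the nut in rad, 0 at the start, growing clockwise seen from above (tightening). Stiff: about 0.3 N m all the way, stays where it is left.
- wrench: Loose steel adjustable wrench flat on the base plate, 232 long, 0.6 kg. Origin on its underside, mid-mouth (on the nut's axis). x from handle to jaws, y towards the fixed jaw (left), z up. Fixed jaw face y = +15.5, throat x = -19, head 14 thick; shank and handle 9 thick, handle 22 wide, x = -76 to -205, then round end of radius 14. Handle towards the robot, 12 above the bench.
- wrench_mouth (a point): Point of the wrench at its origin, 7 above its underside (19 above the bench).
- worm_centre (a point): Centre of the worm, at x = -34, y = -4, z = 13 in the wrench frame, same axes. The worm is a dark ridged roller, axis along the wrench's y, 20 long, radius 10.2 over its 12 ridges; its top is 23 above the wrench's underside (35 above the bench), 9 above the head around it, 14 above the shank and handle behind it.
- wrench_worm (a joint): Turn of the worm, rad; starts -1.2 to 1.2; grows as its top moves towards the jaws (wrench +x), closing them 1.2 mm per rad. Opening is 34.5 mm at 0: it stops on the nut at about 3.5 to 4 rad. Needs 3.5 N at its rim: a fingertip pressed on it with 5 to 10 N and stroked across turns it, some strokes needed. It holds against the load of turning the nut.
- wrench_jaw: Sliding jaw of the wrench (y below -19 in the wrench frame, at the right of the nut), moved only by the worm.
- jaw_face (a point): Middle of the sliding jaw's gripping face. Its y in the wrench frame is 15.5 less the opening of the jaws: about -20.5 to -17.5 at the start, -14.5 when snug on the nut.
- wrench_handle (a point): Point on the handle's middle line, half-way up its thickness, at x = -170 in the wrench frame; a good place to push or straddle the handle. Same axes as the wrench.
- jar: glass jar with lid, 60 across, 100 high, right of the stand (bystander). Origin at its underside.
- scraper: steel dough scraper lying flat, blade 85 x 120, black grip; right of the wrench handle (bystander). Origin at its underside.
- washer: loose steel washer 44 across, 4 thick, on the base plate (bystander). Origin at its underside.
- basket: pale round proofing bowl, 170 across, 75 high, left of the stand (bystander). Origin at its underside.
- bread_tin: dark open bread tin 150 x 100 x 70, right of the stand (bystander). Origin at its underside.
- brush: flour brush, 200 long, lying left of the wrench handle, 180 or more from it (bystander). Origin at its underside.
- cup: steel measuring cup 80 across, 80 high, left of the stand (bystander). Origin at its underside.
Mind the look-alikes: they are no part of the job. What is shaped like the wrench but green is not meant.

How it is judged (in metres and radians):
On the way, in this order (a step that is already met when the one before it is completed fails the run):
1. the jaws have been closed on the nut (at most 1.2 mm wider than its flats), the wrench flat around it (y of jaw_face in the frame of wrench above -0.0157 m and horizontal distance between wrench_mouth and nut_centre below 0.008 m and angle between wrench's own z axis and vertical below 0.08 rad and height (world z) of wrench_mouth below 0.026 m and value of joint nut_turn below 0.15 rad), for 0.2 s.
2. the nut has been tightened by at least 23 degrees (value of joint nut_turn above 0.4 rad and y of jaw_face in the frame of wrench above -0.0157 m), for 0.1 s.
At the end, for the whole second after the job is handed in: The nut stands 0.40 to 0.70 rad (23 to 40 degrees) clockwise of its start, the jaws are at most 1.2 mm wider than the nut's flats, and the wrench lies flat around the nut (mouth within 8 mm of the nut's axis, tilt under 0.08 rad, not lifted) at rest (all of step 2 and value of joint nut_turn below 0.7 rad and horizontal distance between wrench_mouth and nut_centre below 0.008 m and angle between wrench's own z axis and vertical below 0.08 rad and height (world z) of wrench_mouth below 0.026 m and linear speed of wrench below 0.02 m/s and velocity of joint nut_turn below 0.05 rad/s); the robot touches nothing.
It fails at once if the nut is turned (over 0.15 rad) with slack jaws (value of joint nut_turn above 0.15 rad and not (y of jaw_face in the frame of wrench above -0.0157 m)).
It fails at once if the nut is turned the wrong way by more than 0.15 rad (value of joint nut_turn below -0.15 rad).
It fails at once if the sliding jaw or the nut is pushed by the gripper (over 5 N) (contact force between any of the fingers, the arm and wrench_jaw above 5 N or contact force between any of the fingers, the arm and hex_nut above 5 N).
It fails at once if the guard bar is knocked (over 8 N) (contact force between any of the fingers, the arm and guard_bar above 8 N).
It fails at once if a bystander is moved by more than 30 mm (distance of any of jar, scraper, washer, basket, bread_tin, brush, cup from where it was at the start of the episode above 0.03 m).
It also fails if it takes over 61 s, if anything falls off the work surface, if the arm or the gripper's body presses on something with over 40 N, if the wrist force passes 120 N, or if a joint passes its speed limit or range.

ROBOT

A 7-joint arm with a two-finger parallel gripper is mounted at the origin on the work surface. World frame = base frame: x ahead of the robot, y to its left, z up, the work surface at z = 0. Lengths are in mm, angles in rad, forces in N, time in s.
With the tool pointing down it reaches from about 400 to 875 mm from the base axis. Payload 4.4 kg.
Tool frame: the origin (TCP) lies at the very end of the fingers, on their centre line; the grasp point (between the pads) lies 19 mm behind it; z points along the fingers, y is the direction in which the jaws open and shut (so a half turn about z gives the same grasp; the last joint's range is limited). The gripper opens to 85 mm and grips with 20 to 120 N. Pads are 22 mm wide; open, the fingers measure 114 mm over their backs; the gripper's body (76 mm by 85 mm) begins 54 mm behind the grasp point. The pads swing forward as they close: fully open they stand 13 mm farther back than shut.
Start: joints at [-1.277, 0.628, 0.038, 1.517, -0.027, 0.996, -0.02], TCP at [228.834, 608.402, 231.313] pointing down, gripper open.
Joint ranges: [-3.06, 3.06], [-0.37, 2.12], [-1.25, 1.32], [0.18, 2.47], [-1.1, 4.24], [0.23, 1.98], [-2.94, 2.94]. Speed limits (rad/s): [2.57, 2.57, 3.14, 3.14, 3.14, 3.14, 3.14].

INTERFACE

Orientations are given as [roll, pitch, yaw] about the fixed x, y, z axes, in that order (R = Rz(yaw) Ry(pitch) Rx(roll)).
In Python, from cell import ctrl gives the robot as it stands.
- The arm moves only by the shell command python3 -m crank 'ROWS' [OPENING]. ROWS is JSON, a list that holds one entry, the list of rows, each a list of 6 numbers: the shift along the tool's x, y, z in units of 30 mm (1.0 is 30 mm), then the turn, a rotation vector about the tool's x, y, z in units of 6 degrees (1.0 is 6 degrees). In form: [[[tx, ty, tz, rx, ry, rz], ...]]. A call has 1 to 12 rows; each row shifts and turns the pose as measured when the row begins, along the tool's axes as they then stand; what a row does not reach is not made up. A row lasts 1/12 s, in which the tool goes at most 41.7 mm and 7.16 degrees, less where a joint would pass 70% of its speed; a pose out of reach is approached as far as the arm can. A call is refused whole if a number of a shift passes 1 or a number of a turn 1, either way. A call with a gripper value outside its range is refused whole. OPENING is the gripper command: -1 is fully open, 1 is shut, values between are in proportion, set as the call begins (- or left out, the last holds). The fingers move at their own pace and stop on an object; the grip force is fixed at half the most. Time passes only in rows, so rows that do not move let the fingers close. It gives the time, the measured TCP pose, the force and the opening at its end, in the units of the state.
- ctrl.read_state(): the state, without advancing time (a new reading comes with each control period).
- ctrl.get_image(name): name is "side" or "top" or "wrist"; returns a dict with "color" (480x640x3 uint8, red, green, blue), "depth" (480x640 float32, mm along the optical axis (not along the pixel's ray), 0 where there is no reading), "camera_matrix" (3x3 intrinsics, pixels), "R" (3x3) and "t" (3): a world point X has camera coordinates R X + t. Camera axes: x right, y down, z forward; pixel columns grow to the right and rows downward; lengths in mm; the calibration is good to about 2 mm. A picture is of the moment at which its call begins.
- ctrl.finish_job(): hands the job in, once; it reports no verdict.
Trained networks look in a picture, given as the dict that the camera call returned (one of the last four; its "shot" number tells which), for a name from the list of things; names that differ only in an ending like _2 or _b are one class to them, and where a whole thing is asked for, a point or a joint stands for the part that bears it (a point fixed in the world has none). Each returns a list of dicts, best first, with "conf" (0 to 1); they miss things now and then, are a little off and sometimes report something else, mostly with a low value. They report only what shows in the picture. A call takes as long as a camera call. They do not tell look-alikes from the thing itself.
- ctrl.search_frame(query, picture): "extent" ([centre column, centre row, width, height] in pixels, round what is visible of it).
The state is a dict: "clock": time; "qpos": joint angles; "qd": joint speeds; "tau": joint torques, N m; "eef_pos": TCP position; "tool_rot": TCP orientation; "force": force on the tool from outside, world axes, zero at the start; "torque": the same for the moment, N m; "width": finger opening in mm.
Only numpy, scipy, OpenCV 4.12 (cv2) and the standard library are available. Lean on these libraries where they do the work, as an engineer would, in place of code of your own. Each camera call takes 0.05 s, during which the arm holds its last target. There are 200 camera calls.

## Working session

There is one attempt and no reset: what is moved stays moved. The work goes in short steps, Python scripts to look and compute and a shell command to move; the robot and the scene stay as the last step left them, time stands still between calls to the robot, and variables do not carry over. Pictures are saved under pics/ and viewed, about 8 in all and at most 12, crops included, and the job is handed in when it is done.

```bash
mkdir -p pics; ls; cat > h.py <<'E'
import numpy as np, cv2
from cell import ctrl
from scipy.spatial.transform import Rotation as Ro
def shot(n,f=None):
    p=ctrl.get_image(n)
    if f: cv2.imwrite('pics/'+f,p['color'][:,:,::-1])
    return p
def px(p,u,v,z=None):
    K=np.array(p['camera_matrix']);R=np.array(p['R']);t=np.array(p['t'])
    r=np.linalg.inv(K)@[u,v,1]
    if z is None: return R.T@(r*p['depth'][int(v),int(u)]-t)
    o=-R.T@t; d=R.T@r
    return o+d*(z-o[2])/d[2]
def proj(p,X):
    c=np.array(p['R'])@np.array(X)+np.array(p['t']);c=np.array(p['camera_matrix'])@c
    return c[:2]/c[2]
E
python3 - <<'E'
from h import *
s=ctrl.read_state();print(s)
for c in('top','side'):
    p=shot(c,c+'0.png')
    for q in('wrench','hex_nut','worm_centre','guard_bar','wrench_handle','stand','wrench_jaw'):
        for d in ctrl.search_frame(q,p)[:2]:
            e=d['extent'];print(c,q,round(d['conf'],2),np.round(e),np.round(px(p,e[0],e[1])))
E
```

```text
pics
{'clock': 0.0, 'qpos': array([-1.27680342,  0.62933687,  0.03842149,  1.51836191, -0.02700748,
        0.99632665, -0.0199869 ]), 'qd': array([ 1.07241333e-03,  7.80669276e-05, -8.49421702e-04, -5.04822100e-04,
        2.15541894e-03,  5.24061381e-04,  3.31814151e-04]), 'tau': array([-3.26941590e-04, -5.63409984e+01,  1.22618381e+00, -1.93450087e+01,
        1.10376332e-02,  1.04814721e-02,  1.02264633e-05]), 'eef_pos': array([228.58963912, 607.80471916, 230.39667749]), 'tool_rot': array([-3.13967711e+00,  6.58442418e-06,  2.78182549e+00]), 'force': array([-0.09232326, -0.55084357,  0.04497705]), 'torque': array([ 0.03233381,  0.00531184, -0.01765049]), 'width': 85.37884275440533}
top wrench 0.94 [338. 207.  32.  95.] [529.  25.  19.]
top wrench 0.91 [479. 285.  26.  98.] [ 346. -302.   10.]
top hex_nut 0.46 [344. 164.  15.   6.] [631.  11.  29.]
top hex_nut 0.32 [343. 173.   9.   6.] [607.  14.  39.]
top worm_centre 0.69 [340. 205.  31.  91.] [534.  21.  24.]
top worm_centre 0.68 [202. 339.  45. 105.] [227. 339.  11.]
top guard_bar 0.73 [345. 155. 116.  30.] [622.  13. 149.]
to
[... 243 characters left out ...]
nch_jaw 0.65 [346. 156. 116.  27.] [622.  12. 149.]
top wrench_jaw 0.55 [185. 374.   8.  17.] [150. 375.  14.]
side wrench 0.97 [198. 260.  73.  26.] [244. 316.   6.]
side wrench 0.95 [352. 268.  82.  36.] [545.  19.  23.]
side hex_nut 0.6 [384. 255.  10.  14.] [637.  -2.  34.]
side hex_nut 0.45 [349. 265.  81.  36.] [547.  33.  21.]
side worm_centre 0.73 [382. 398. 104.  71.] [ 342. -307.    8.]
side worm_centre 0.66 [197. 260.  75.  22.] [242. 316.   8.]
side guard_bar 0.73 [384. 223.  65.  58.] [620.  -7. 147.]
side wrench_handle 0.92 [195. 260.  78.  29.] [239. 319.   6.]
side wrench_handle 0.84 [351. 268.  87.  34.] [545.  24.  21.]
side stand 0.73 [386. 246. 119. 114.] [697.  49.   8.]
```

```bash
python3 - <<'E'
import cv2,numpy as np
a=cv2.imread('pics/top0.png');b=cv2.imread('pics/side0.png')
A=cv2.resize(a[130:270,260:430],None,fx=4,fy=4,interpolation=2)
B=cv2.resize(b[170:320,290:470],None,fx=3.7,fy=3.7,interpolation=2)
cv2.imwrite('pics/c0.png',np.hstack([cv2.resize(A,(400,329)),cv2.resize(B,(400,329))]))
cv2.imwrite('pics/c0.png',np.vstack([np.hstack([cv2.resize(a,(400,300)),cv2.resize(b,(400,300))]),np.hstack([cv2.resize(A,(400,300)),cv2.resize(B,(400,300))])]))
E
```

```text
(no output)
```

View pics/c0.png

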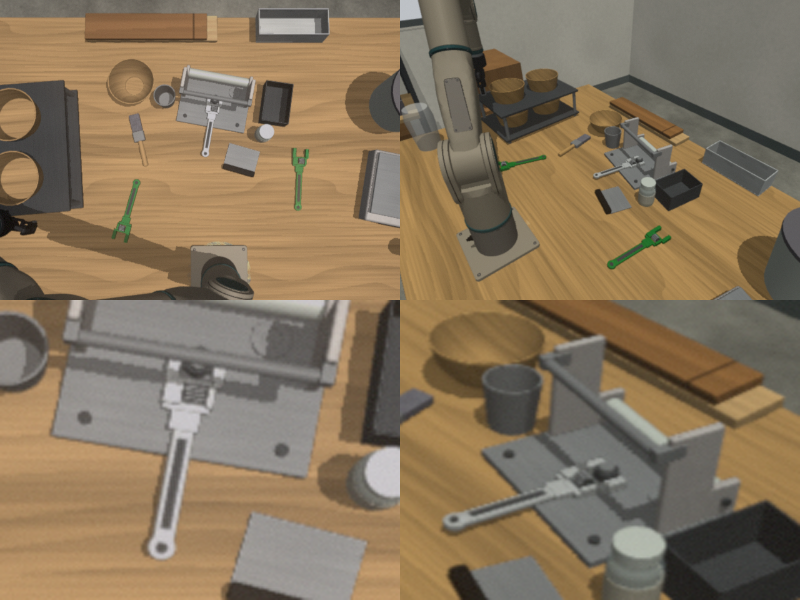

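The top and side crops show the steel wrench with its worm at about top (344,173) and its handle end at about (327,246). The stand is yawed slightly clockwise and the green wrenches are decoys. I'll measure next.

```bash
python3 - <<'E'
from h import *
p=shot('top')
print('end',px(p,327,246,21),'worm',px(p,343.7,173.4,35))
V,U=np.mgrid[130:200,280:410]
P=np.array([px(p,u,v) for v,u in zip(V.ravel(),U.ravel())])
m=(P[:,2]>141)&(P[:,2]<153)
Q=P[m]; vx,vy,x0,y0=cv2.fitLine(Q[:,:2].astype(np.float32),cv2.DIST_HUBER,0,.01,.01).ravel()
print('bar',vx,vy,x0,y0,m.sum(),Q[:,1].min(),Q[:,1].max(), 'z',np.percentile(Q[:,2],[50,95]))
# handle: bright points at z 15..30 towards robot
V,U=np.mgrid[195:256,310:360]
P=np.array([px(p,u,v) for v,u in zip(V.ravel(),U.ravel())]);C=p['color'][V.ravel(),U.ravel()].astype(int)
m=(P[:,0]<565)&(np.ptp(C,axis=1)<25)&(C.mean(1)>120)&(P[:,2]>13)
Q=P[m];print(len(Q),Q.min(0),Q.max(0),cv2.fitLine(Q[:,:2].astype(np.float32),cv2.DIST_HUBER,0,.01,.01).ravel())
E
```

```text
end [438.40198762  50.96138569  21.        ] worm [606.07293134  11.6018154   35.        ]
bar 0.18423186 0.9828828 621.0963 14.580814 897 -111.81237547829645 137.09755095709912 z [146.59438431 151.35780257]
466 [341.16939986 -24.70949481  13.04282659] [ 559.16600558   85.50574407 1340.14412196] [ 9.6517062e-01 -2.6162118e-01  4.9382513e+02  3.5021290e+01]
```

```bash
cat >> h.py <<'E'
psi=-0.2
def tgtR(lean,psi=psi):
    return Ro.from_euler('xyz',[np.pi,0,psi+np.pi])*Ro.from_euler('y',LS*np.radians(lean))
LS=1
for LS in(1,-1):
    if (Ro.from_euler('xyz',[np.pi,0,psi+np.pi])*Ro.from_euler('y',LS*.6)).as_matrix()[0,2]>0: break
def delta(pos,R):
    s=ctrl.read_state();R0=Ro.from_euler('xyz',s['tool_rot'])
    print('at',np.round(s['eef_pos'],1),'shift30',np.round(R0.inv().apply(np.array(pos)-s['eef_pos'])/30,2),'rot6',np.round(np.degrees((R0.inv()*R).as_rotvec())/6,2),'F',np.round(s['force'],1),'w',round(s['width'],1),'t',round(s['clock'],2))
E
python3 -m crank '[[[-0.9,-0.79,0,0,0,0],[-0.9,-0.79,0,0,0,0],[-0.9,-0.79,0,0,0,0],[-0.9,-0.79,0,0,0,0],[-0.9,-0.79,0,0,0,0],[-0.9,-0.79,0,0,0,0],[-0.9,-0.79,0,0,0,0],[-0.9,-0.79,0,0,0,0],[-0.9,-0.79,0,0,0,0],[-0.9,-0.79,0,0,0,0],[-0.9,-0.79,0,0,0,0],[-0.9,-0.79,0,0,0,0]]]' 1
python3 -c "
from h import *
delta([520,25,200],tgtR(35))"
```

```text
clock: 1.85
eef_pos: [435.8, 224.4, 228.8]
tool_rot: [3.131, -0.004, 2.802]
force: [0.7, 0.2, -0.7]
width: 0.2
at [435.8 224.4 228.8] shift30 [-4.87 -5.34  0.88] rot6 [-0.31 -5.85 -1.33] F [ 0.7  0.2 -0.7] w 0.2 t 1.85
```

```bash
python3 -m crank '[[[-0.81,-0.89,0.15,0,0,0],[-0.81,-0.89,0.15,0,0,0],[-0.81,-0.89,0.15,0,0,0],[-0.81,-0.89,0.15,0,0,0],[-0.81,-0.89,0.15,0,0,0],[-0.81,-0.89,0.15,0,0,0],[0,0,0,-0.05,-1,-0.22],[0,0,0,-0.05,-1,-0.22],[0,0,0,-0.05,-1,-0.22],[0,0,0,-0.05,-1,-0.22],[0,0,0,-0.05,-1,-0.22],[0,0,0,-0.05,-0.8,-0.22]]]' 1
python3 - <<'E'
from h import *
delta([520,25,200],tgtR(35))
p=shot('wrist','w1.png')
for q in('wrench','worm_centre','hex_nut','wrench_handle','guard_bar','wrench_jaw'):
    for d in ctrl.search_frame(q,p)[:2]:
        e=d['extent'];print(q,round(d['conf'],2),np.round(e),np.round(px(p,e[0],e[1])))
print('nut',proj(p,[640,8.7,35]),'worm',proj(p,[606,11.6,35]))
E
```

```text
clock: 2.85
eef_pos: [523.6, -14.9, 195.9]
tool_rot: [-3.109, 0.371, 2.857]
force: [0.3, -1.0, 0.7]
width: 0.2
at [523.6 -14.9 195.9] shift30 [ 0.41  1.23 -0.34] rot6 [-0.69 -2.3  -0.67] F [ 0.3 -1.   0.7] w 0.2 t 2.85
wrench 0.86 [397. 132.  74. 259.] [541.  32.  21.]
worm_centre 0.77 [397. 131.  76. 262.] [541.  32.  21.]
hex_nut 0.58 [397. 249.  39.  37.] [634.  13.  33.]
wrench_handle 0.7 [397. 133.  76. 264.] [541.  31.  22.]
wrench_handle 0.49 [169.  34. 198.  69.] [441. -98.   4.]
wrench_jaw 0.55 [367. 243.  18.  42.] [627. -10.  26.]
nut [393.57223373 256.55651977] worm [388.92994553 222.9907017 ]
```

View pics/w1.png

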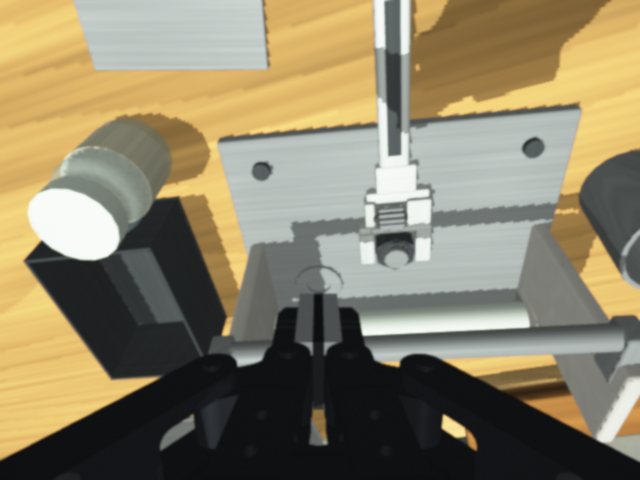

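The wrist view shows the worm's ridges at about (390,213), the stud end at (397,258), the handle running up from there, and the shut fingertips at (319,295).

```bash
python3 - <<'E'
from h import *
p=shot('wrist')
print(p['camera_matrix'][0][0])
for n,u,v,z in(('stud',397,258,35),('worm',390,213,34),('h1',394.5,20,21),('h2',395,140,21),('head',396,178,26),('tip',319,296,None),('tipL',303,305,None),('tipR',337,305,None)):
    print(n,np.round(px(p,u,v,z),1),np.round(px(p,u,v),1))
E
```

```text
426.2310385706513
stud [643.2  10.6  35. ] [641.9  10.7  36.6]
worm [598.8  13.7  34. ] [599.5  13.7  33. ]
h1 [472.1  43.   21. ] [471.9  42.9  22.1]
h2 [547.8  28.8  21. ] [547.3  28.8  21.9]
head [575.1  23.8  26. ] [578.   23.8  21.1]
tip [512.4 -11.6 198. ] [512.4 -11.6 198. ]
tipL [509.2 -16.  204.2] [509.2 -16.  204.2]
tipR [512.4  -5.1 203.9] [512.4  -5.1 203.9]
```

```bash
cat >> h.py <<'E'
PSI=-0.185
C=np.array([605.5,13.5,25.])
NUT=np.array([641,11,20.])
def T(lean,along,back):
    R=tgtR(lean,PSI);M=R.as_matrix()
    return C-(10.2+back)*M[:,2]-along*M[:,0],R
E
python3 -c "
from h import *
a=T(35,3,40);print(a[0],a[1].as_matrix());delta(*a)"
```

```text
[579.61331131  18.3444308   67.84216193] [[-8.05174239e-01  1.83946534e-01  5.63789072e-01]
 [ 1.50680179e-01  9.82936251e-01 -1.05507397e-01]
 [-5.73576436e-01  1.17961196e-16 -8.19152044e-01]]
at [524.5 -15.4 195.9] shift30 [0.2  1.74 4.45] rot6 [-0.75 -2.31 -0.82] F [ 0.1 -0.3  0.7] w -0.3 t 3.25
```

```bash
python3 -m crank '[[[0,0.5,0,-0.3,-0.9,-0.3],[0,0.5,0,-0.3,-0.9,-0.3],[0,0.5,0,-0.3,-0.9,-0.3],[0,0.3,0.4,0,0,0],[0,0,0.6,0,0,0],[0,0,0.6,0,0,0]]]' 1
python3 -c "
from h import *
delta(*T(35,3,40))"
```

```text
clock: 3.75
eef_pos: [548.0, -15.8, 152.6]
tool_rot: [-3.087, 0.444, 2.881]
force: [1.3, -0.6, -0.0]
width: -0.1
at [548.  -15.8 152.6] shift30 [0.56 1.53 2.78] rot6 [-0.88 -1.61 -0.58] F [ 1.3 -0.6 -0. ] w -0.1 t 3.75
```

```bash
python3 -m crank '[[[0,0.5,0,0,0,0],[0,0.5,0,0,0,0],[0,0.5,0,0,0,0]]]'
python3 -c "
from h import *
delta(*T(35,3,40))"
python3 -m crank '[[[0,0,0,-0.4,-0.8,-0.3],[0,0,0,-0.4,-0.8,-0.3],[0,0,0,0,0,0]]]'
python3 -c "
from h import *
delta(*T(35,3,40));print(ctrl.read_state()['qpos'])"
```

```text
clock: 4.0
eef_pos: [560.9, 22.5, 146.7]
tool_rot: [-3.08, 0.441, 2.878]
force: [-0.1, -0.3, -0.2]
width: -0.2
at [560.9  22.5 146.7] shift30 [0.54 0.19 2.64] rot6 [-0.96 -1.64 -0.6 ] F [-0.1 -0.3 -0.2] w -0.2 t 4.0
clock: 4.25
eef_pos: [560.3, 16.8, 145.7]
tool_rot: [-3.073, 0.502, 2.913]
force: [-0.8, -0.4, -0.7]
width: 0.3
at [560.3  16.8 145.7] shift30 [0.71 0.37 2.55] rot6 [-0.87 -1.05 -0.32] F [-0.8 -0.4 -0.7] w 0.3 t 4.25
[-0.20548478  0.5436738  -0.07616486  2.27893746  1.86177054  0.3451845
 -0.7453994 ]
```

```bash
python3 -m crank '[[[0,0.1,0.3,-0.8,-0.4,-0.2],[0,0.1,0.3,-0.8,-0.4,-0.2],[0,0.1,0.3,-0.8,-0.4,-0.2],[0.3,0.1,0.3,0,0,0]]]'
python3 -c "
from h import *
delta(*T(32,3,40));print(ctrl.read_state()['qpos'])"
```

```text
clock: 4.58
eef_pos: [570.4, 13.8, 117.1]
tool_rot: [3.099, 0.583, 2.966]
force: [-0.5, -0.6, 0.1]
width: 0.2
at [570.4  13.8 117.1] shift30 [0.59 0.14 1.54] rot6 [0.46 0.24 0.08] F [-0.5 -0.6  0.1] w 0.2 t 4.58
[ 0.11089681  0.65336514 -0.38941928  2.37531769  2.42618244  0.56709549
 -1.12523248]
```

```bash
python3 -m crank '[[[0.2,0.05,0.5,0.2,0,0],[0.2,0.05,0.5,0.2,0,0],[0.2,0.04,0.5,0,0,0],[0,0,0,0,0,0]]]'
python3 - <<'E'
from h import *
delta(*T(33,3,5));print(ctrl.read_state()['qpos'])
p=shot('wrist','w2.png')
E
```

```text
clock: 4.92
eef_pos: [580.2, 6.5, 65.0]
tool_rot: [-3.125, 0.576, 2.957]
force: [-0.4, 0.7, -0.2]
width: -0.0
at [580.2   6.5  65. ] shift30 [-0.03  0.4   1.03] rot6 [-0.16 -0.    0.  ] F [-0.4  0.7 -0.2] w -0.0 t 4.92
[ 0.05647437  0.78348658 -0.35831547  2.34713826  2.40416426  0.677784
 -1.14651976]
```

View pics/w2.png

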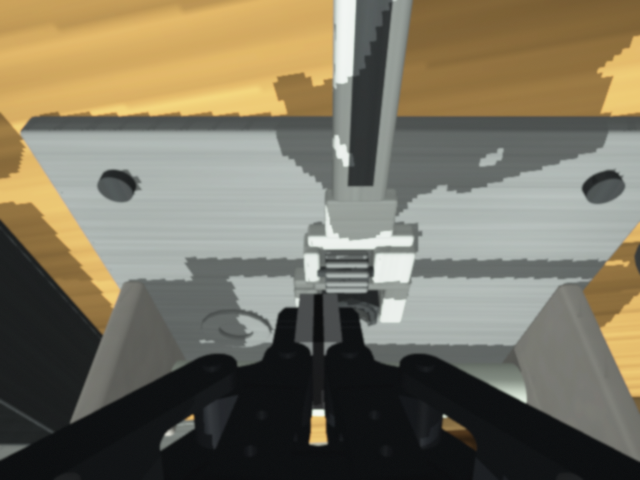

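The tip (319,295) sits just short of the worm (325–370, 255–292) and about 12 mm to its right, so it needs to move towards +y.

```bash
python3 -m crank '[[[0,0.4,0,-0.1,0,0],[0,0,0.3,0,0,0],[0,0,0.3,0,0,0],[0,0,0,0,0,0]]]'
python3 - <<'E'
from h import *
delta(*T(33,3,0))
p=shot('wrist')
g=p['color'][:,:,::-1]
cv2.imwrite('pics/w3.png',cv2.resize(g[200:360,240:440],None,fx=3,fy=3,interpolation=2))
E
```

```text
clock: 5.3
eef_pos: [594.7, 16.8, 52.9]
tool_rot: [-3.134, 0.58, 2.958]
force: [0.8, 0.3, 0.3]
width: -0.1
at [594.7  16.8  52.9] shift30 [ 0.1  -0.04  0.65] rot6 [-0.07  0.04  0.01] F [0.8 0.3 0.3] w -0.1 t 5.3
```

View pics/w3.png

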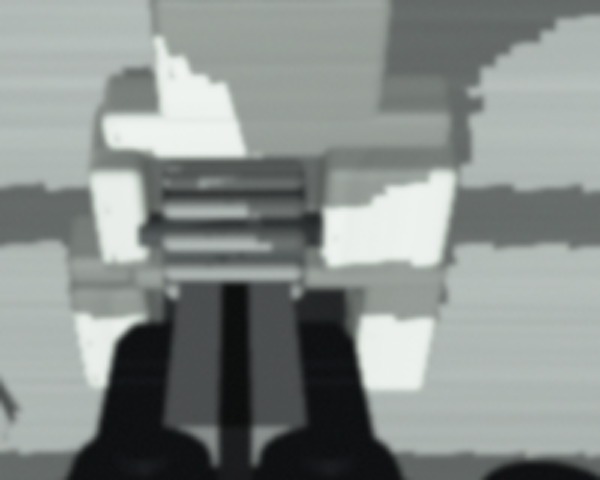

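The tip is centred sideways on the worm, with clear gaps to the jaw on the left. I'll go down onto it.

```bash
python3 -m crank '[[[0.1,-0.04,0.2,0,0,0],[0,0,0.2,0,0,0],[0,0,0.05,0,0,0]]]'
python3 -c "
from h import *
delta(*T(33,3,0))"
python3 -m crank '[[[0,0,0.1,0,0,0],[0,0,0.1,0,0,0]]]'
python3 -c "
from h import *
delta(*T(33,3,0))"
```

```text
clock: 5.6
eef_pos: [599.5, 14.1, 40.5]
tool_rot: [-3.133, 0.582, 2.959]
force: [-0.3, -0.1, -0.3]
width: -0.0
at [599.5  14.1  40.5] shift30 [0.01 0.02 0.2 ] rot6 [-0.07  0.05  0.02] F [-0.3 -0.1 -0.3] w -0.0 t 5.6
clock: 5.77
eef_pos: [602.6, 13.0, 34.8]
tool_rot: [-3.133, 0.581, 2.958]
force: [0.4, -0.2, 0.6]
width: 0.1
at [602.6  13.   34.8] shift30 [ 0.    0.03 -0.02] rot6 [-0.08  0.05  0.01] F [ 0.4 -0.2  0.6] w 0.1 t 5.77
```

```bash
python3 -m crank '[[[0,0,0.07,0,0,0],[0,0,0.07,0,0,0]]]'
python3 -c "
from h import *
delta(*T(33,3,0))"
```

```text
clock: 5.93
eef_pos: [603.5, 12.8, 33.0]
tool_rot: [-3.131, 0.583, 2.961]
force: [-20.9, 1.4, 40.1]
width: 0.1
at [603.5  12.8  33. ] shift30 [-0.01  0.04 -0.08] rot6 [-0.07  0.06  0.03] F [-20.9   1.4  40.1] w 0.1 t 5.93
```

```bash
for i in 1 ; do python3 -m crank '[[[0,0,0.01,0,0,0],[-0.08,0,0.015,0,0,0]]]'|tail -n +2
python3 -c "
from h import *
delta(*T(33,3,0))"
python3 -m crank '[[[-0.08,0,0.015,0,0,0],[-0.08,0,0.015,0,0,0]]]'|tail -n +2
python3 -c "
from h import *
delta(*T(33,3,0))"; done
```

```text
eef_pos: [604.5, 12.7, 35.0]
tool_rot: [-3.131, 0.583, 2.963]
force: [-0.2, -1.3, 0.1]
width: 0.1
at [604.5  12.7  35. ] shift30 [ 0.06  0.03 -0.05] rot6 [-0.07  0.07  0.05] F [-0.2 -1.3  0.1] w 0.1 t 6.1
eef_pos: [607.0, 12.3, 36.0]
tool_rot: [-3.131, 0.578, 2.964]
force: [-6.1, 0.3, 2.2]
width: 0.3
at [607.   12.3  36. ] shift30 [ 0.15  0.03 -0.06] rot6 [-0.06  0.02  0.06] F [-6.1  0.3  2.2] w 0.3 t 6.27
```

```bash
for i in 1 ; do python3 -m crank '[[[-0.1,0,0.025,0,0,0],[-0.1,0,0.025,0,0,0]]]'>/dev/null
python3 -c "
from h import *
delta(*T(33,3,0))"
python3 -m crank '[[[-0.1,0,0.03,0,0,0],[-0.1,0,0.03,0,0,0]]]'>/dev/null
python3 -c "
from h import *
delta(*T(33,3,0))"; done
```

```text
at [608.4  12.1  35.9] shift30 [ 0.19  0.03 -0.09] rot6 [-0.05 -0.08  0.07] F [-8.1  0.9  5.5] w -0.2 t 6.43
at [608.7  12.2  35.8] shift30 [ 0.19  0.02 -0.1 ] rot6 [-0.03 -0.18  0.09] F [-11.1   0.7  11.6] w -0.1 t 6.6
```

```bash
python3 -m crank '[[[-0.2,0,0.02,0,-0.1,0],[-0.2,0,0.02,0,-0.1,0]]]'>/dev/null
python3 -c "
from h import *
delta(*T(33,3,0))"
python3 -m crank '[[[-0.2,0,0.02,0,-0.1,0],[-0.2,0,0.02,0,-0.1,0]]]'>/dev/null
python3 -c "
from h import *
delta(*T(33,3,0))
p=shot('wrist')
g=p['color'][:,:,::-1]
cv2.imwrite('pics/w4.png',cv2.resize(g[200:360,240:440],None,fx=3,fy=3,interpolation=2))"
```

```text
at [616.4  10.9  39.9] shift30 [ 0.48  0.02 -0.12] rot6 [-0.03 -0.05  0.11] F [-0.6  0.1 -0.3] w -0.2 t 6.77
at [629.1   8.5  46. ] shift30 [ 0.95  0.03 -0.21] rot6 [-0.03  0.19  0.1 ] F [ 0.2  0.4 -0.3] w 0.0 t 6.93
```

View pics/w4.png

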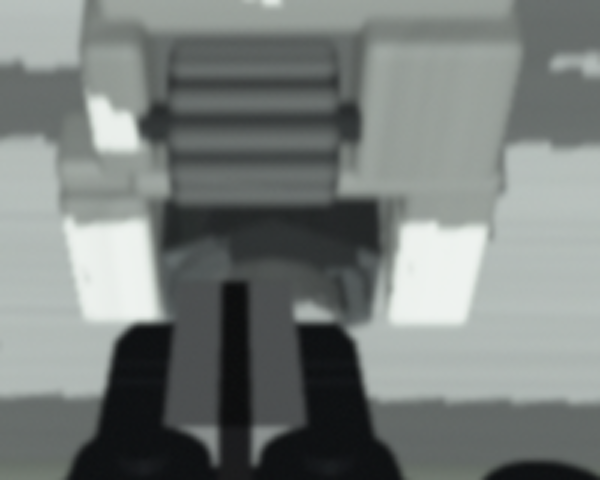

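The tip has slipped off the front of the worm and now hangs over the nut with no contact. The jaw's inner faces are at crop columns of about 160 and 388.

```bash
python3 - <<'E'
from h import *
p=shot('wrist')
a=px(p,240+160/3,290,26);b=px(p,240+388/3,290,26)
print(a,b,np.linalg.norm(a-b))
for v in (270,280,290,300):
    print(v,np.round(p['color'][v,284:382].mean(1)).astype(int).tolist())
delta(*T(33,2,12))
E
```

```text
[643.01689677  -5.23905124  26.        ] [648.37870771  26.68986145  26.        ] 32.37598619913875
270 [235, 234, 233, 226, 208, 178, 139, 109, 94, 83, 66, 51, 42, 40, 38, 39, 41, 44, 44, 44, 45, 44, 44, 45, 43, 41, 40, 39, 39, 39, 38, 39, 38, 39, 39, 41, 43, 44, 44, 46, 46, 48, 48, 48, 48, 49, 50, 49, 49, 48, 48, 47, 47, 47, 46, 45, 43, 42, 41, 39, 39, 37, 38, 39, 39, 38, 39, 40, 39, 39, 39, 38, 38, 38, 37, 38, 37, 37, 38, 39, 38, 42, 57, 80, 93, 96, 102, 117, 132, 139, 142, 144, 150, 154, 156, 160, 177, 210]
280 [239, 239, 239, 236, 230, 214, 185, 146, 111, 92, 87, 88, 96, 104, 108, 103, 98, 90, 83, 80, 79, 78, 80, 81, 83, 84, 82, 72, 64, 60, 60, 59, 58, 55, 52, 52, 51, 51, 51, 52, 53, 53, 54, 54, 55, 56, 56, 57, 56, 55, 54, 52, 51, 52, 51, 51, 51, 51, 51, 51, 51, 50, 50, 50, 50, 50, 50, 50, 50, 50, 48, 49, 49, 49, 50, 54, 62, 70, 72, 72, 74, 78, 84, 91, 101, 113, 123, 140, 172, 210, 230, 237, 238, 239, 238, 239, 238, 239]
290 [240, 239, 239, 239, 237, 232, 219, 193, 155, 117, 96, 88, 81, 77, 77, 80, 85, 86, 86, 86, 86, 86, 87, 88, 89, 91, 93, 95, 97, 95, 92, 85, 79, 78, 78, 79, 80, 81, 82, 83, 82, 83, 84, 85, 85, 83, 83, 83, 83, 84, 84, 84, 85, 85, 83, 82, 80, 80, 78, 78, 78, 76, 75, 74, 73, 73, 71, 68, 62, 56, 60, 72, 83, 87, 87, 86, 83, 75, 68, 71, 85, 114, 149, 165, 158, 142, 150, 192, 224, 234, 238, 239, 239, 239, 238, 239, 239, 239]
300 [238, 238, 237, 237, 236, 235, 230, 218, 200, 177, 151, 122, 101, 92, 88, 84, 81, 79, 79, 79, 80, 79, 79, 79, 80, 80, 79, 78, 73, 55, 33, 18, 15, 14, 13, 15, 15, 20, 36, 59, 74, 78, 79, 79, 80, 79, 80, 80, 80, 79, 79, 81, 91, 118, 149, 166, 171, 172, 172, 171, 172, 174, 175, 177, 175, 170, 158, 136, 115, 103, 95, 87, 86, 89, 99, 106, 105, 98, 95, 107, 137, 163, 177, 180, 181, 193, 215, 231, 236, 234, 229, 230, 236, 238, 238, 239, 239, 239]
at [629.7   8.3  46.4] shift30 [ 1.    0.03 -0.61] rot6 [-0.03  0.2   0.1 ] F [-0.4 -0.1 -0.6] w 0.1 t 7.03
```

```bash
python3 -m crank '[[[0,0,-0.3,0,0.1,0.05],[0.2,0.02,-0.3,0,0.1,0.05],[0.5,0,0,0,0,0],[0.3,0,0,0,0,0],[0,0,0,0,0,0]]]'>/dev/null
python3 -c "
from h import *
delta(*T(33,1,-0.5))"
```

```text
at [596.   15.4  46.4] shift30 [ 0.09 -0.    0.45] rot6 [-0.04  0.03 -0.04] F [-0.2  0.3 -0.1] w -0.3 t 7.45
```

```bash
python3 -m crank '[[[0.05,0,0.2,0,0,0],[0.04,0,0.2,0,0,0],[0,0,0.06,0,0,0],[0,0,0.03,0,0,0]]]'>/dev/null
python3 -c "
from h import *
delta(*T(33,1,-0.5))"
python3 -m crank '[[[-0.1,0,0.02,0,-0.05,0],[-0.1,0,0.02,0,-0.05,0]]]'>/dev/null
python3 -c "
from h import *
delta(*T(33,1,-0.5))"
python3 -m crank '[[[-0.1,0,0.02,0,-0.05,0],[-0.1,0,0.02,0,-0.05,0]]]'>/dev/null
python3 -c "
from h import *
delta(*T(33,1,-0.5))"
```

```text
at [603.2  14.2  32.1] shift30 [ 0.03 -0.01 -0.08] rot6 [-0.04  0.05 -0.04] F [-5.8  2.   7.6] w -0.1 t 7.78
at [604.7  14.   32.3] shift30 [ 0.07 -0.01 -0.1 ] rot6 [-0.02  0.06 -0.02] F [-7.3  0.9  4.7] w -0.1 t 7.95
at [604.9  14.   32.5] shift30 [ 0.08 -0.01 -0.1 ] rot6 [-0.01  0.05 -0.01] F [-6.6  1.7  3.8] w 0.1 t 8.12
```

```bash
for i in 1 2 3; do python3 -m crank '[[[-0.16,0,0.03,0,-0.05,0]]]'>/dev/null
python3 -c "
from h import *
delta(*T(33,1,-0.5))"; done
```

```text
at [606.   13.8  33.1] shift30 [ 0.13 -0.01 -0.11] rot6 [-0.    0.04  0.  ] F [-9.3  1.4  6.2] w -0.4 t 8.2
at [607.7  13.6  34.1] shift30 [ 0.19 -0.02 -0.11] rot6 [0.   0.04 0.02] F [-8.7  2.4  7. ] w 0.1 t 8.28
at [608.6  13.5  34.7] shift30 [ 0.23 -0.02 -0.11] rot6 [0.01 0.02 0.03] F [-10.6   1.4   5.5] w -0.0 t 8.37
```

```bash
for i in 1 2 3; do python3 -m crank '[[[-0.16,0,0.03,0,-0.05,0]]]'>/dev/null
python3 -c "
from h import *
delta(*T(33,1,-0.5))"; done
```

```text
at [609.3  13.3  35.3] shift30 [ 0.26 -0.02 -0.11] rot6 [0.02 0.   0.04] F [-10.1   0.6   5.3] w -0.1 t 8.45
at [610.3  13.1  35.9] shift30 [ 0.3  -0.01 -0.11] rot6 [ 0.03 -0.01  0.05] F [-8.3  0.9  5.6] w 0.3 t 8.53
at [611.7  12.8  36.7] shift30 [ 0.35 -0.01 -0.11] rot6 [ 0.03 -0.02  0.06] F [-6.1  0.5  3.3] w 0.1 t 8.62
```

```bash
for i in 1 2; do python3 -m crank '[[[-0.12,0,0.06,0,-0.05,0]]]'>/dev/null
python3 -c "
from h import *
delta(*T(33,1,-0.5))"; done
python3 -m crank '[[[0,0,-0.3,0,0,-0.03],[0.3,0.02,-0.2,0,0,-0.03],[0.2,0,0,0,0,0],[0,0,0,0,0,0]]]'>/dev/null
python3 - <<'E'
from h import *
delta(*T(33,0,-1))
p=shot('wrist')
g=p['color'][:,:,::-1]
cv2.imwrite('pics/w5.png',cv2.resize(g[200:360,240:440],None,fx=3,fy=3,interpolation=2))
E
```

```text
at [613.2  12.6  36.9] shift30 [ 0.4  -0.01 -0.13] rot6 [ 0.04 -0.01  0.07] F [-14.6   1.   19.3] w 0.1 t 8.7
at [614.2  12.3  37.3] shift30 [ 0.43 -0.01 -0.14] rot6 [0.05 0.   0.08] F [-15.    0.3  18.1] w -0.1 t 8.78
at [593.8  16.2  43.2] shift30 [-0.   -0.02  0.42] rot6 [0.04 0.02 0.14] F [-0.   0.3  0.3] w -0.0 t 9.12
```

```bash
python3 -m crank '[[[0,-0.02,0.2,0,0,0.1],[0,0,0.17,0,0,0],[-0.05,0,0.05,0,0,0],[-0.16,0,0.03,0,-0.05,0],[-0.16,0,0.03,0,-0.05,0]]]'>/dev/null
python3 -c "
from h import *
delta(*T(33,0,-1))"
for i in 1 2 3 4; do python3 -m crank '[[[-0.16,0,0.03,0,-0.05,0]]]'>/dev/null
python3 -c "
from h import *
delta(*T(33,0,-1))"; done
```

```text
at [608.2  12.8  34.1] shift30 [ 0.24  0.01 -0.1 ] rot6 [0.05 0.04 0.04] F [-15.8   1.7  16.1] w 0.0 t 9.58
at [608.6  12.8  34.6] shift30 [ 0.26  0.01 -0.1 ] rot6 [0.06 0.01 0.05] F [-12.2   0.9   7.5] w 0.0 t 9.67
at [609.   12.7  34.9] shift30 [ 0.28  0.01 -0.1 ] rot6 [ 0.07 -0.01  0.06] F [-10.3   0.9   5.2] w 0.1 t 9.75
at [609.2  12.7  35. ] shift30 [ 0.29  0.01 -0.09] rot6 [ 0.08 -0.05  0.08] F [-11.4   0.6   5.9] w 0.2 t 9.83
at [609.4  12.7  35.1] shift30 [ 0.3   0.01 -0.09] rot6 [ 0.09 -0.08  0.09] F [-11.5   1.5   5.3] w -0.1 t 9.92
```

```bash
for i in 1 2 3; do python3 -m crank '[[[-0.22,0,0.06,0,-0.1,0]]]'>/dev/null
python3 -c "
from h import *
delta(*T(33,0,-1))"; done
python3 -m crank '[[[0,0,-0.4,0,0,0],[-0.1,0,-0.4,0,0,0],[0,0,-0.3,0,0,0],[0,0,0,0,0,0]]]'>/dev/null
python3 - <<'E'
from h import *
delta(*T(33,0,-1))
p=shot('wrist')
g=p['color'][:,:,::-1]
cv2.imwrite('pics/w5.png',cv2.resize(g[180:340,240:440],None,fx=3,fy=3,interpolation=2))
np.savez('p5.npz',**{k:p[k] for k in('color','depth','camera_matrix','R','t')})
E
```

```text
at [610.6  12.4  35.5] shift30 [ 0.34  0.01 -0.11] rot6 [ 0.1  -0.08  0.11] F [-19.7   1.5  18.8] w -0.1 t 10.0
at [612.1  12.1  36.4] shift30 [ 0.4   0.01 -0.11] rot6 [ 0.11 -0.06  0.12] F [-15.    0.4  17.1] w -0.2 t 10.08
at [614.9  11.4  37.7] shift30 [ 0.5   0.02 -0.12] rot6 [ 0.12 -0.01  0.14] F [-9.6  0.1  9.3] w 0.2 t 10.17
at [599.4  13.1  67.5] shift30 [0.6  0.05 0.99] rot6 [ 0.11 -0.02  0.13] F [ 0.3  0.4 -0.8] w -0.0 t 10.5
```

View pics/w5.png

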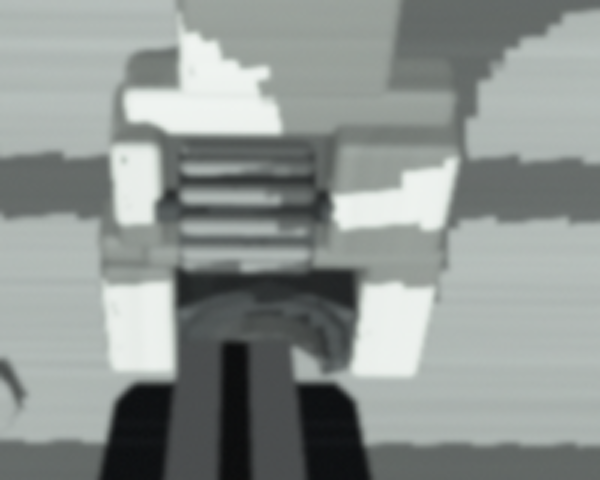

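The nut now appears to fill the mouth, with jaw faces at crop columns of about 175 and 357. I'll compute the gap.

```bash
python3 - <<'E'
from h import *
p=dict(np.load('p5.npz'))
g=p['color'].mean(2)
def edge(v,lo,hi,th=155):
    r=g[v,lo:hi]
    i=np.where(np.diff(np.sign(r-th)))[0]
    return [round(lo+k+(th-r[k])/(r[k+1]-r[k]),2) for k in i]
for v in(277,281,285,289,293):
    e=edge(v,285,375);print(v,e,[np.round(px(p,x,v,26)[:2],1).tolist() for x in(e[0],e[-1])],round(np.linalg.norm(px(p,e[0],v,26)-px(p,e[-1],v,26)),2))
for v in (240,):
    print('head outer',np.round(g[v,270:400]).astype(int).tolist())
E
```

```text
277 [np.float64(297.2), np.float64(359.72)] [[630.1, -2.6], [635.3, 27.6]] 30.72
281 [np.float64(297.2), np.float64(359.35)] [[633.4, -3.3], [638.7, 27.1]] 30.91
285 [np.float64(297.54), np.float64(359.21)] [[636.9, -3.9], [642.2, 26.7]] 31.05
289 [np.float64(297.82), np.float64(358.35)] [[640.4, -4.4], [645.7, 26.0]] 30.86
293 [np.float64(297.93), np.float64(357.66)] [[644.0, -5.1], [649.3, 25.3]] 30.84
head outer [104, 104, 104, 105, 104, 106, 118, 155, 200, 226, 232, 234, 234, 235, 234, 234, 235, 235, 235, 234, 232, 224, 202, 168, 129, 106, 101, 102, 98, 83, 67, 61, 62, 64, 64, 63, 62, 62, 62, 62, 61, 61, 61, 60, 59, 58, 57, 57, 58, 57, 57, 57, 57, 57, 57, 57, 58, 56, 57, 56, 55, 57, 57, 57, 57, 56, 56, 55, 55, 55, 54, 54, 52, 50, 59, 81, 96, 97, 98, 107, 116, 127, 139, 149, 154, 157, 155, 153, 151, 150, 150, 150, 151, 152, 153, 152, 152, 152, 151, 152, 153, 153, 156, 177, 213, 234, 238, 239, 240, 240, 239, 239, 239, 239, 239, 238, 238, 237, 235, 229, 206, 165, 125, 108, 105, 105, 105, 106, 105, 105]
```

Measured opening is about 30.9 mm, with perhaps 0.5 mm of bias. One more stroke will make sure it is snug.

```bash
python3 -m crank '[[[0.3,0.03,0.3,0,0,0.07],[0.3,0,0.27,0,0,0.06],[0,0,0.3,0,0,0],[0,0,0.05,0,0,0]]]'>/dev/null
python3 -c "
from h import *
delta(*T(33,0,-1))"
for i in 1 2 3 4 5 6; do python3 -m crank '[[[-0.16,0,0.04,0,-0.05,0]]]'>/dev/null
python3 -c "
from h import *
delta(*T(33,0,-1))"; done
```

```text
at [603.8  13.4  33.7] shift30 [ 0.11  0.01 -0.03] rot6 [ 0.1   0.04 -0.02] F [0.9 0.6 0.6] w 0.0 t 10.88
at [607.4  12.7  33.9] shift30 [ 0.22  0.02 -0.1 ] rot6 [ 0.1   0.05 -0.02] F [-12.7   2.3  12.3] w -0.2 t 10.97
at [608.8  12.4  34.4] shift30 [ 0.27  0.02 -0.11] rot6 [ 0.11  0.04 -0.  ] F [-21.7   0.8  21. ] w -0.0 t 11.05
at [609.2  12.3  35. ] shift30 [ 0.29  0.02 -0.1 ] rot6 [0.12 0.01 0.01] F [-14.3   1.5  10.4] w 0.4 t 11.13
at [609.7  12.2  35.4] shift30 [ 0.31  0.02 -0.09] rot6 [ 0.13 -0.01  0.03] F [-9.7  1.5  3.9] w -0.1 t 11.22
at [610.2  12.1  35.8] shift30 [ 0.33  0.02 -0.09] rot6 [ 0.14 -0.04  0.04] F [-10.3   1.3   6. ] w -0.2 t 11.3
at [611.   11.9  36.3] shift30 [ 0.36  0.02 -0.09] rot6 [ 0.15 -0.06  0.06] F [-10.5   0.7   7.7] w -0.3 t 11.38
```

```bash
for i in 1 2 ; do python3 -m crank '[[[-0.16,0,0.04,0,-0.1,0]]]'>/dev/null
python3 -c "
from h import *
delta(*T(33,0,-1))"; done
python3 -m crank '[[[0,0,-0.4,0,0,0],[0,0,-0.4,0,0,0],[0,0,-0.3,0,0,0],[0,0,0,0,0,0]]]'>/dev/null
cat > meas.py <<'E'
from h import *
delta(*T(33,0,-1))
p=shot('wrist')
np.savez('p6.npz',**{k:p[k] for k in('color','depth','camera_matrix','R','t')})
g=p['color'].mean(2)
yv=np.array([.184,.983])
for X in(632,636,640,644):
    # scan along wrench y at z=26 through x=X
    s=np.arange(-26,26,.1); c=np.array([X,11+(641-X)*.187])
    uv=np.array([proj(p,[*(c+k*yv),26]) for k in s]).astype(np.float32)
    r=cv2.remap(g.astype(np.float32),uv[:,:1],uv[:,1:],1).ravel()
    m=(s>-21)&(s<21);i=np.where((np.diff(np.sign(r-155))!=0)&m[1:])[0]
    print(X,np.round(s[i],1),round(s[i[-1]]-s[i[0]],2))
E
python3 meas.py
```

```text
at [612.5  11.5  37.3] shift30 [ 0.43  0.03 -0.09] rot6 [ 0.15 -0.02  0.07] F [-8.2  0.7  5.6] w -0.0 t 11.47
at [614.3  11.1  38.2] shift30 [ 0.49  0.03 -0.1 ] rot6 [0.16 0.03 0.08] F [-6.8  1.   2. ] w 0.4 t 11.55
at [597.   13.2  68.3] shift30 [0.56 0.05 1.05] rot6 [0.15 0.05 0.07] F [-0.4 -0.3  1.2] w -0.3 t 11.88
632 [-15.2  14.7] 29.9
636 [-15.3  14.9] 30.2
640 [-15.3  15. ] 30.3
644 [-15.3  15.6] 30.9
```

```bash
python3 -m crank '[[[0.3,0.03,0.3,-0.1,0,0.05],[0.26,0,0.3,0,0,0.02],[0,0,0.3,0,0,0],[0,0,0.08,0,0,0]]]'>/dev/null
python3 -c "
from h import *
delta(*T(33,0,-1))"
for i in 1 2 3 4 5 6; do python3 -m crank '[[[-0.16,0,0.04,0,-0.05,0]]]'>/dev/null
python3 -c "
from h import *
delta(*T(33,0,-1))"; done
```

```text
at [604.3  14.   36. ] shift30 [ 0.16 -0.01  0.02] rot6 [ 0.26  0.13 -0.01] F [-0.  -0.9 -0.4] w 0.2 t 12.27
at [608.8  13.1  36.7] shift30 [ 0.3  -0.01 -0.05] rot6 [ 0.26  0.16 -0.01] F [-0.4 -0.2 -0.8] w -0.1 t 12.35
at [614.2  12.1  38.3] shift30 [ 0.49 -0.   -0.11] rot6 [ 0.25  0.22 -0.01] F [-1.3  0.6  1.1] w -0.0 t 12.43
at [617.2  11.6  39.3] shift30 [ 0.59 -0.01 -0.13] rot6 [ 0.26  0.23 -0.  ] F [-8.1  0.2  2.8] w 0.1 t 12.52
at [622.   10.8  41.4] shift30 [ 0.76 -0.01 -0.17] rot6 [ 0.26  0.28 -0.  ] F [ 0.2 -0.1  0.6] w -0.3 t 12.6
at [627.4   9.9  43.9] shift30 [ 0.96 -0.01 -0.22] rot6 [ 0.26  0.35 -0.  ] F [-0.4 -0.3  0.7] w 0.3 t 12.68
at [633.1   8.9  46.6] shift30 [ 1.16 -0.01 -0.26] rot6 [ 0.26  0.42 -0.  ] F [ 0.2  0.2 -0.4] w -0.4 t 12.77
```

Missed contact that time, so I'll retract and redo the stroke from lower.

```bash
python3 -m crank '[[[0,0,-0.3,0.1,0.15,0],[0.3,0,-0.3,0.1,0.2,0],[0.5,0,0,0,0.1,0],[0.4,0,0,0,0,0],[0,0,0,0,0,0]]]'>/dev/null
python3 -c "
from h import *
delta(*T(33,0,-1))"
```

```text
at [599.9  14.8  46.4] shift30 [ 0.23 -0.01  0.39] rot6 [ 0.04  0.09 -0.04] F [ 0.  -0.2  0.1] w -0.0 t 13.18
```

```bash
python3 -m crank '[[[0.23,0,0,0,0.08,0],[0,0,0.2,0,0,0],[0,0,0.15,0,0,0],[0,0,0.04,0,0,0]]]'>/dev/null
python3 -c "
from h import *
delta(*T(33,0,-1))"
for i in 1 2 3 4 5 6 7 8; do python3 -m crank '[[[-0.14,0,0.05,0,-0.05,0]]]'>/dev/null
python3 -c "
from h import *
delta(*T(33,0,-1))"; done
```

```text
at [604.2  14.3  33.7] shift30 [ 0.12 -0.02 -0.04] rot6 [ 0.04  0.06 -0.04] F [-0.2  0.7  0.1] w 0.0 t 13.52
at [607.7  13.6  33.9] shift30 [ 0.22 -0.02 -0.1 ] rot6 [ 0.05  0.08 -0.04] F [-15.9   1.9  11.3] w -0.1 t 13.6
at [607.9  13.5  33.6] shift30 [ 0.22 -0.02 -0.11] rot6 [ 0.06  0.06 -0.03] F [-22.8   2.1  21.7] w -0.2 t 13.68
at [607.7  13.6  33.7] shift30 [ 0.22 -0.02 -0.1 ] rot6 [ 0.07  0.03 -0.01] F [-17.    1.7  16. ] w -0.2 t 13.77
at [607.6  13.6  33.8] shift30 [ 0.22 -0.01 -0.1 ] rot6 [0.08 0.01 0.  ] F [-12.9   0.4  11.3] w -0.0 t 13.85
at [607.6  13.6  33.9] shift30 [ 0.22 -0.01 -0.1 ] rot6 [ 0.09 -0.01  0.02] F [-11.9   1.3   8.9] w 0.2 t 13.93
at [607.6  13.6  33.9] shift30 [ 0.22 -0.01 -0.1 ] rot6 [ 0.1  -0.04  0.04] F [-12.5   2.1   9.9] w 0.1 t 14.02
at [607.7  13.6  33.9] shift30 [ 0.22 -0.01 -0.1 ] rot6 [ 0.11 -0.06  0.05] F [-12.9   1.6   9.8] w -0.0 t 14.1
at [607.6  13.6  33.8] shift30 [ 0.22 -0.01 -0.1 ] rot6 [ 0.12 -0.09  0.07] F [-13.6   0.8  10.9] w -0.1 t 14.18
```

The worm is now fully stalled under about 6 N at the rim, so the jaws are snug. I'll lift off and measure.

```bash
python3 -m crank '[[[0,0,-0.4,0,0,0],[0.1,0,-0.4,0,0.1,0],[0,0,-0.4,0,0,0],[0,0,0,0,0,0]]]'>/dev/null
python3 meas.py; python3 - <<'E'
from h import *
p=shot('top')
for q in('scraper','wrench','brush','washer'):
    for d in ctrl.search_frame(q,p)[:3]:
        e=d['extent'];print(q,round(d['conf'],2),[np.round(px(p,e[0]+a*e[2]/2,e[1]+b*e[3]/2,10)[:2]).tolist() for a,b in((-1,-1),(1,1))])
delta([470,10,90],tgtR(12,PSI));print(ctrl.read_state()['qpos'])
E
```

```text
at [585.4  16.5  63.2] shift30 [0.1  0.01 1.13] rot6 [ 0.11 -0.2   0.07] F [-0.4  0.8 -0.4] w -0.2 t 14.52
632 [-15.3  14.7] 30.0
636 [-15.8  15. ] 30.8
640 [15.5] 0.0
644 [17.2] 0.0
wrench 0.89 [[654.0, 39.0], [586.0, -9.0]]
wrench 0.79 [[342.0, 394.0], [116.0, 281.0]]
wrench 0.6 [[458.0, -282.0], [234.0, -332.0]]
brush 0.7 [[644.0, 19.0], [630.0, -6.0]]
brush 0.62 [[587.0, 326.0], [390.0, 266.0]]
brush 0.25 [[720.0, -153.0], [552.0, -290.0]]
washer 0.55 [[690.0, -54.0], [654.0, -85.0]]
at [585.7  16.1  61.2] shift30 [ 2.7  -0.86 -2.8 ] rot6 [0.09 3.28 0.08] F [-0.3 -0.5 -0.4] w 0.2 t 14.82
[ 0.06139715  0.78344215 -0.3553771   2.32042194  2.41402534  0.62356782
 -1.13225758]
```

```bash
python3 -m crank '[[[0.7,-0.2,-0.8,0,0,0],[0.7,-0.2,-0.8,0,0,0],[0.7,-0.25,-0.8,0,0,0],[0,0,0,0,0.9,0],[0,0,0,0,0.9,0],[0,0,0,0,0.9,0],[0,0,0,0,0.7,0]]]'>/dev/null
python3 -c "
from h import *
delta([470,10,90],tgtR(12,PSI));print(ctrl.read_state()['qpos'])
p=shot('top','t2.png')
print(proj(p,[474,42,21]),proj(p,[470,10,10]))
a=cv2.imread('pics/t2.png');cv2.imwrite('pics/t2c.png',cv2.resize(a[130:270,250:430],None,fx=4,fy=4,interpolation=2))"
```

```text
at [519.2  23.6  58.6] shift30 [ 1.22 -0.72 -1.41] rot6 [-0.04  0.54  0.24] F [-1.6 -1.5 -0.4] w -0.3 t 15.4
[ 0.06311345  0.69864105 -0.32667476  2.24888965  1.68889809  0.30348684
 -0.40923081]
[330.78664991 230.68994696] [344.37009765 232.81479686]
```

View pics/t2c.png

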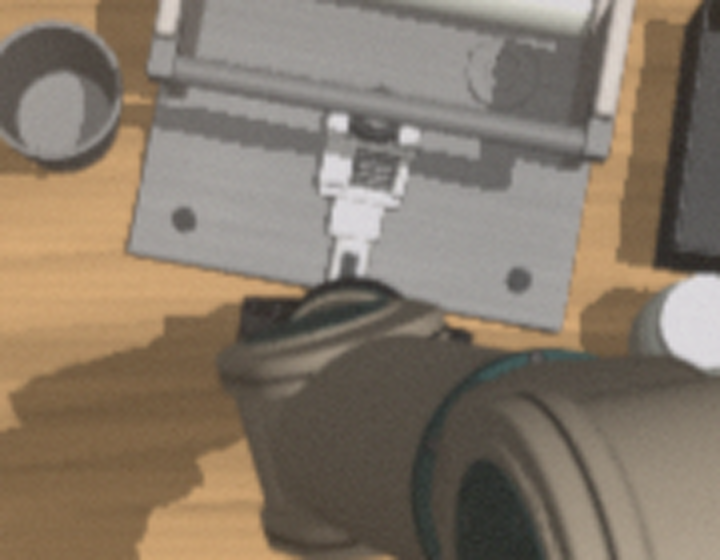

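```bash
python3 -m crank '[[[0.5,-0.4,-0.1,0,0.2,0.1],[0.3,-0.3,0,0,0.2,0.1],[0,0,0,0,0,0]]]'>/dev/null
python3 -c "
from h import *
delta([497,8,11],tgtR(12,PSI));print(ctrl.read_state()['qpos'])"
```

```text
at [490.8   4.8  55. ] shift30 [0.14 0.16 1.47] rot6 [-0.09  0.13  0.03] F [-0.3 -0.5  0.1] w 0.0 t 15.7
[ 0.11166554  0.69269905 -0.33621251  2.28811688  1.66262946  0.29034863
 -0.37629209]
```

```bash
python3 -m crank '[[[0.05,0,0.4,0,0,0],[0.05,0,0.4,0,0,0],[0.03,0,0.4,0,0,0],[0,0,0.15,0,0,0],[0,0,0,0,0,0]]]'>/dev/null
python3 -c "
from h import *
delta([497,8,11],tgtR(12,PSI));print(ctrl.read_state()['qpos'])
p=shot('side','s3.png')
a=cv2.imread('pics/s3.png');cv2.imwrite('pics/s3c.png',cv2.resize(a[200:310,290:420],None,fx=5,fy=5,interpolation=2))"
```

```text
at [492.6   2.5  13.1] shift30 [-0.09  0.21  0.09] rot6 [-0.07  0.15  0.02] F [-0.6  0.1 -0.3] w -0.0 t 16.12
[ 0.17993286  0.80949203 -0.43061329  2.29377182  1.91419904  0.39958218
 -0.60472494]
```

View pics/s3c.png

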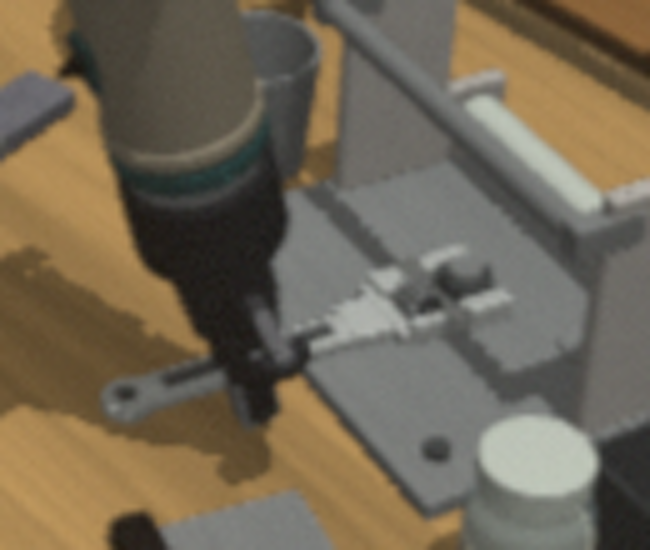

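The fingertip is standing beside the handle on its right side and clear of the scraper. I'll push left, which is clockwise.

```bash
cat > chk.py <<'E'
from h import *
s=ctrl.read_state();e=s['eef_pos']
print(np.round(e,1),np.round(s['tool_rot'],3),'F',np.round(s['force'],1),'T',np.round(s['torque'],2),s['clock'])
for off in(17,19,22):
    d=e[:2]-NUT[:2];L=np.hypot(*d);b=np.arctan2(-d[1],-d[0]) # nut->tip reversed dir
    print(off,'yaw',b-np.arcsin(off/L))
E
python3 -m crank '[[[0,0.2,0,0,0,0],[0,0.2,0,0,0,0],[0,0.2,0,0,0,0],[0,0.2,0,0,0,0],[0,0.2,0,0,0,0]]]'>/dev/null
python3 chk.py
python3 -m crank '[[[-0.01,0.2,0,0,0,0],[-0.01,0.2,0,0,0,0],[-0.02,0.2,0,0,0,0],[-0.02,0.2,0,0,0,0]]]'>/dev/null
python3 chk.py
```

```text
[497.1  29.6  14.4] [-3.127  0.226  2.954] F [-1.2 -4.1 -1.6] T [-0.66  0.48 -0.17] 16.5833
17 yaw -0.2459565275915692
19 yaw -0.2598443981838331
22 yaw -0.2807249392554827
[503.5  52.4  14.8] [-3.12   0.228  2.953] F [-0.2 -6.   0.3] T [-1.04  0.41 -0.26] 16.9167
17 yaw -0.41120301771019363
19 yaw -0.4252461014020376
22 yaw -0.44636111880562046
```

```bash

python3 -m crank '[[[-0.02,0.2,0.03,0,0,0],[-0.02,0.2,0.03,0,0,0],[-0.03,0.2,0.03,0,0,0],[-0.03,0.2,0.02,0,0,0],[-0.03,0.2,0.02,0,0,0]]]'>/dev/null
python3 chk.py
python3 - <<'E'
from h import *
p=shot('wrist','w7.png')
for u in (0,): pass
E
```

```text
[506.9  60.2  14.3] [-3.079  0.234  2.939] F [-10.3 -12.2  19.2] T [-2.85  1.52 -0.77] 17.3333
17 yaw -0.47112270983771465
19 yaw -0.48523463601767713
22 yaw -0.5064536638579501
```

View pics/w7.png

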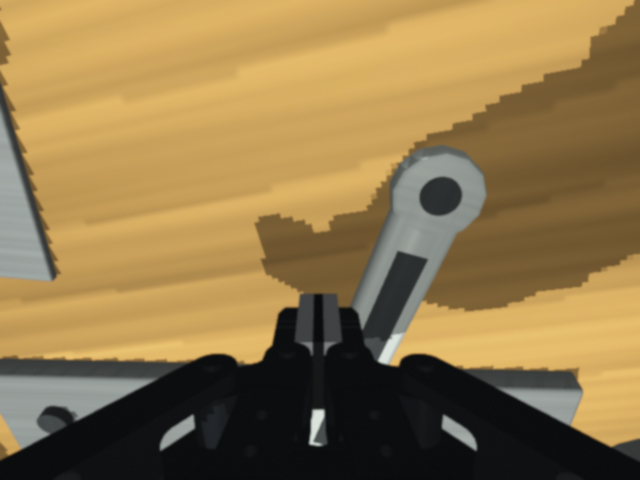

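The tip is against the handle's right side, and the handle end has swung to (440,195). My downward nudge was bearing on something, so I'll relieve it and keep pushing.

```bash

python3 -m crank '[[[0,0,-0.03,-0.1,0,0],[-0.03,0.2,-0.01,-0.05,0,0],[-0.03,0.2,0,-0.05,0,0],[-0.03,0.2,0,-0.05,0,0]]]'>/dev/null
python3 chk.py
python3 -m crank '[[[-0.03,0.2,0,-0.05,0,0],[-0.03,0.2,0,-0.05,0,0]]]'>/dev/null
python3 chk.py
```

```text
[513.3  76.1  16.4] [-3.1    0.236  2.937] F [-0.3 -6.3  0.1] T [-1.09  0.29 -0.32] 17.7167
17 yaw -0.5902870793810181
19 yaw -0.6043479933886916
22 yaw -0.6254899489585728
[519.1  87.   16.3] [-3.109  0.238  2.935] F [-1.2 -6.2  0.4] T [-1.26  0.42 -0.38] 17.8833
17 yaw -0.6759355416490098
19 yaw -0.6899668693584401
22 yaw -0.7110641260103925
```

```bash

python3 -m crank '[[[0,-0.3,0,0,0,0],[0,-0.5,0,0,0,0],[0,-0.1,-0.6,0,0,0],[0,0,-0.9,0,0,0],[0,0,-0.9,0,0,0],[0,-0.5,-0.9,0,0,0],[0,-0.9,-0.5,0,0,0],[0,-0.9,0,0,0,0],[0,-0.9,0,0,0,0],[0,0,0,0,0,0]]]'
python3 - <<'E'
from h import *
p=shot('top','t9.png');w=shot('wrist','w9.png')
a=cv2.imread('pics/t9.png');b=cv2.imread('pics/w9.png')
cv2.imwrite('pics/f9.png',np.hstack([cv2.resize(a[140:260,260:420],(400,300),interpolation=2),cv2.resize(b,(400,300))]))
for n,i in(('p9',p),('w9',w)): np.savez(n+'.npz',**{k:i[k] for k in('color','depth','camera_matrix','R','t')})
E
```

```text
clock: 18.72
eef_pos: [476.2, -3.5, 135.1]
tool_rot: [3.135, 0.246, 2.964]
force: [-0.3, -0.5, -0.4]
width: -0.2
```

View pics/f9.png

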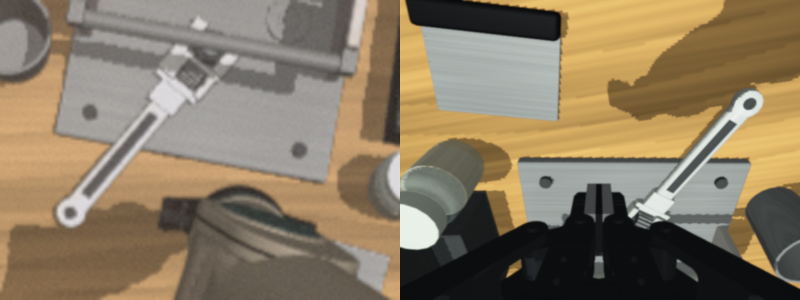

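The wrench lies flat, swung clockwise. Its end hole is at top (288,225) and wrist (554,163). Next is the turn angle.

```bash
python3 - <<'E'
from h import *
p=dict(np.load('p9.npz'));w=dict(np.load('w9.npz'))
for n,q in(('top',px(p,288,224.8,21)),('wr',px(w,553.6,163,21))):
    d=NUT[:2]-q[:2];print(n,q,np.hypot(*d),np.arctan2(d[1],d[0]))
# handle centreline from wrist: points in z 15..27 bright grey
V,U=np.mgrid[170:290:2,420:560:2]
P=np.array([px(w,u,v) for v,u in zip(V.ravel(),U.ravel())])
d=P[:,:2]-NUT[:2]
m=(P[:,2]>17)&(P[:,2]<27)&(np.hypot(*d.T)>80)&(np.hypot(*d.T)<190)
vx,vy,x0,y0=cv2.fitLine(P[m,:2].astype(np.float32),cv2.DIST_HUBER,0,.01,.01).ravel()
print(m.sum(),'handle yaw',np.arctan(vy/vx),'z',np.median(P[m,2]), 'dist of line to nut',(NUT[0]-x0)*vy-(NUT[1]-y0)*vx)
E
```

```text
top [488.08361623 141.28258695  21.        ] 200.89044995976803 -0.7056457920211097
wr [484.97061007 138.9993613   21.        ] 201.81428843271706 -0.6870293888980608
1129 handle yaw -0.72351784 z 21.066752105699003 dist of line to nut -5.875040475109927
```

```bash

python3 -m crank '[[[0.3,-0.9,-0.3,0,0,0],[0.3,-0.9,-0.3,0,0,0],[0,-0.5,-0.3,0,0,0],[0,0,0,0,0,0]]]'|head -2
python3 - <<'E'
from h import *
p=shot('wrist','w10.png')
u,v=proj(p,[641,11,26]);print(u,v)
u=int(np.clip(u,80,560));v=int(np.clip(v,70,400))
a=cv2.imread('pics/w10.png');cv2.imwrite('pics/w10c.png',cv2.resize(a[v-60:v+60,u-80:u+80],None,fx=4.5,fy=4.5,interpolation=2))
np.savez('w10.npz',**{k:p[k] for k in('color','depth','camera_matrix','R','t')});print(u-80,v-60)
E
```

```text
clock: 19.15
eef_pos: [446.4, -53.7, 156.9]
423.57224160031325 376.0348776824297
343 316
```

View pics/w10c.png

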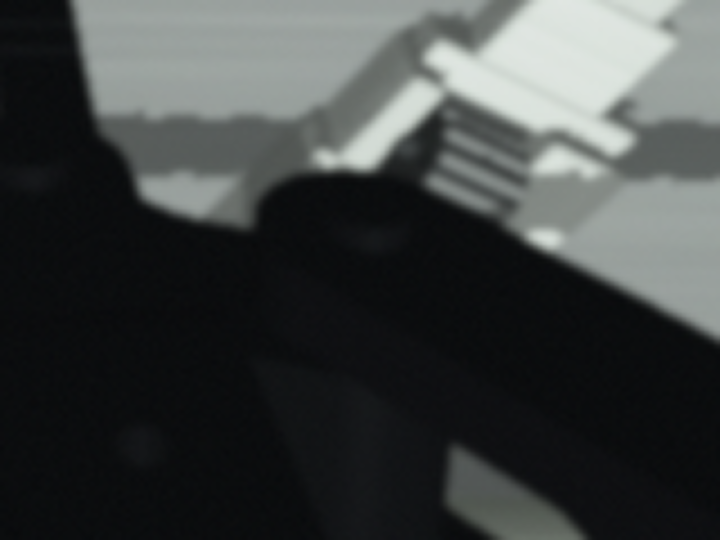

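The gripper hides the mouth, but the worm shows at about (451,352). I'll check its position against where a seated wrench would put it, then hand in.

```bash
python3 - <<'E'
from h import *
p=dict(np.load('w10.npz'))
w=px(p,451,350,34)
for y in(-.69,-.71,-.73):
    c,s=np.cos(y),np.sin(y)
    print(np.round(w,1),'implied mouth',np.round(w[:2]-np.array([[c,-s],[s,c]])@[-36,-4],1))
print(ctrl.read_state()['force'])
print(ctrl.finish_job())
E
```

```text
[605.3  31.8  34. ] implied mouth [635.6  11.9]
[605.3  31.8  34. ] implied mouth [635.2  11.3]
[605.3  31.8  34. ] implied mouth [634.8  10.7]
[-0.12338418  0.55722164 -0.21697612]
the job is handed in; nothing more can be done
None
```

I closed the jaws on the nut by rolling the worm with a leaned, shut fingertip, swung the wrench clockwise, backed off and handed in at about 19 s. No verdict was reported.

| Check | Result |
|---|---|
| Jaws snug | Worm stalled at about 6 N on the rim. The opening measured 30.0 to 30.9 mm, against the 31.2 mm limit. |
| Nut turn | About 0.50 to 0.54 rad, from wrench yaw −0.185 before and −0.69 to −0.72 after. |
| Wrench flat | Handle top at 21 mm in the depth image, as expected. |
| Robot clear | Wrist force under 1 N. |

**Checks that failed or disagreed:**
- **Jaws after the swing:** the gripper hid the mouth in my last picture, so I did not measure the opening again.
- **Mouth on the nut's axis:** rough estimates from the visible part of the worm and from the handle's middle line were about 6 mm off my nut position. That is inside the 8 mm limit but not by much. I think it is mostly measuring error, because the jaws were snug.
- **Contact during the work:** one worm stroke missed the worm and slid past above the nut without contact force. During the swing the finger briefly bore down on something with about 19 N, probably the handle, and I eased it off.

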